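Put the stacked glazing kit away in its fitted trays

TASK

The glazier's bench kit has been left in one stack on the cutting mat: a putty tin on a cork sanding block on a short wooden packer on a long wooden packer. Working from the top of the stack down, move them one by one and lay each flat on the floor of the tray made for its shape and length (tin in the round dish, each block in the oblong tray that fits it, lengthwise), and leave all four there, let go. Do not tip anything over, and leave the spray bottle and the paper roll where they are.

Things in the scene. Friction and masses are not known exactly. Their poses are not given: they have to be found in the camera images.
- putty_tin_center (a point): Round steel putty tin, 50 mm across and 50 mm high, upright on top of the stack; the point is its centre, half-way up, z along the tin's axis.
- sanding_block_center (a point): Cork sanding block with a thin black rubber sole, second from the top, a plain block 84 mm long (along its y axis), 50 mm wide (x), 45 mm high (z), in the stack at the start; the point is its centre, half-way up. The two ways round are alike. It weighs about 0.1 kg, the tin and the wooden packers 0.12 to 0.35 kg.
- short_packer_center (a point): Short wooden packer, third from the top, a plain block 120 mm long (along its y axis), 50 mm wide (x), 45 mm high (z), in the stack at the start; the point is its centre, half-way up. The two ways round are alike.
- long_packer_center (a point): Long wooden packer at the bottom of the stack, lying on the bench, a plain block 170 mm long (along its y axis), 50 mm wide (x), 45 mm high (z), in the stack at the start; the point is its centre, half-way up. The two ways round are alike.
- tin_dish_floor (a point): Fixed shallow round plywood dish with a dark wooden lip, 68 mm across inside, made for the tin (9 mm of play all round). Base 6 mm thick, lip 4 mm thick and 5 mm higher than the floor. The point is the middle of its floor, 6 mm above the bench.
- sanding_tray_floor (a point): The smallest oblong tray, for the sanding block: a fixed shallow plywood tray with a dark wooden lip, inside 102 mm long (its y axis) by 68 mm wide (x), made for the block 84 mm long, so 9 mm of play on every side. Base 6 mm thick, lip 4 mm thick and 5 mm higher than the tray's floor, with a 60 mm finger gap in the middle of each long side. The point is the middle of the tray's floor, 6 mm above the bench.
- short_tray_floor (a point): The middle-sized oblong tray, for the short packer: a fixed shallow plywood tray with a dark wooden lip, inside 138 mm long (its y axis) by 68 mm wide (x), made for the block 120 mm long, so 9 mm of play on every side. Base 6 mm thick, lip 4 mm thick and 5 mm higher than the tray's floor, with a 60 mm finger gap in the middle of each long side. The point is the middle of the tray's floor, 6 mm above the bench.
- long_tray_floor (a point): The longest oblong tray, for the long packer: a fixed shallow plywood tray with a dark wooden lip, inside 188 mm long (its y axis) by 68 mm wide (x), made for the block 170 mm long, so 9 mm of play on every side. Base 6 mm thick, lip 4 mm thick and 5 mm higher than the tray's floor, with a 60 mm finger gap in the middle of each long side. The point is the middle of the tray's floor, 6 mm above the bench.
- spray_center (a point): Bystander: white spray bottle with a red head, 78 mm across, 216 mm high, standing to one side of the trays; the point is on its axis, 80 mm above its foot.
- roll_center (a point): Bystander: white paper towel roll standing on end, 110 mm across, 220 mm high, to one side of the trays; the point is its centre, 110 mm up.
There are look-alikes about, which are no part of the job. Leave any turquoise look-alike of the part that bears short_packer_center alone. Leave any purple look-alike of the part that bears putty_tin_center alone.

How it is judged:
By the outcome, as a careful person would: the job done as asked, in the order asked, and still so for the second after the job is handed in, with the robot touching nothing.
It also fails if it takes over 115 s, if anything falls off the work surface, if the arm or the gripper's body presses on something with over 40 N, if the wrist force passes 120 N, or if a joint passes its speed limit or range.

ROBOT

A 7-joint arm with a two-finger parallel gripper is mounted at the origin on the work surface. World frame = base frame: x ahead of the robot, y to its left, z up, the work surface at z = 0. Lengths are in m, angles in rad, forces in N, time in s.
With the tool pointing down it reaches from about 0.4 to 0.85 m from the base axis. Payload 4.5 kg.
Tool frame: the origin (TCP) lies at the very end of the fingers, on their centre line; the grasp point (between the pads) lies 19 mm behind it (env.grip_point_offset is the distance from the TCP to the grasp point, in m); z points along the fingers, y is the line along which they close (so a half turn about z gives the same grasp; the last joint's range is limited). The gripper opens to 88 mm and grips with 3 to 60 N. Pads are 18 mm wide; open, the fingers measure 123 mm over their backs; the gripper's body (75 mm by 187 mm) begins 45 mm behind the grasp point.
Start: joints at [1.371, 0.689, -0.195, 1.565, 0.157, 0.902, -0.215], TCP at [0.145, -0.608, 0.239] pointing down, gripper open.
Joint ranges: [-3.01, 3.01], [-0.46, 2.08], [-1.47, 1.51], [0.13, 2.56], [-1, 4.14], [0.04, 2.09], [-2.66, 2.66]. Speed limits (rad/s): [2.57, 2.57, 3.14, 3.14, 3.14, 3.14, 3.14].

INTERFACE

Orientations are given as a rotation vector (axis times angle).
In Python, from bench import env gives the robot as it stands.
- The arm moves only by the tool step_arm, never from a script. Its argument "commands" is one flat list of numbers, 7 for each row, row after row: the turn, a rotation vector about the world's x, y, z normalised to -1 to 1, where 1 is 0.15 rad, then the shift along the world's x, y, z normalised to -1 to 1, where 1 is 0.05 m, then the finger opening in mm, from 0 to 88.1. A call has 1 to 8 rows; each row shifts and turns the commanded pose from where the row before left it; what a row does not reach is not made up. A row lasts 1/8 s, in which the tool goes at most 62.5 mm and 10.7 degrees, less where a joint would pass 70% of its speed; a pose out of reach is approached as far as the arm can. A call with a number of a shift or a turn outside -1 to 1 is refused whole. A call with a gripper value outside its range is refused whole. The fingers move at their own pace and stop on an object; "grip_force" is the grip in N (left out, the last holds). Time passes only in rows, so rows that do not move let the fingers close. It gives the time, the measured TCP pose, the force, the opening and the grip force at its end, in the units of the state.
- env.get_obs(): the state, without advancing time (a new reading comes with each control period).
- env.read_camera(name): name is "scene" or "top"; returns the picture (480x640x3 uint8, red, green, blue); there is no depth.
- env.camera_params(name): a dict with "fov_y" (degrees; the focal length in pixels is half the picture's height over the tangent of half this angle, whatever the lens; pixels are square), "cx", "cy" (the principal point, pixels), "cam_to_world" (4x4, takes a point from camera to world coordinates). Camera axes: x right, y down, z forward; pixel columns grow to the right and rows downward; lengths in m; the calibration is good to about 2 mm. A picture is of the moment at which its call begins. camera_params takes no time and is no camera call.
- env.hand_in(): hands the job in; it is judged then, once.
The state is a dict: "t": time; "joint_positions": joint angles; "dq": joint speeds; "effort": joint torques, N m; "tcp_pos": TCP position; "tcp_rot": TCP orientation; "ft_force": force on the tool from outside, world axes, zero at the start; "ft_torque": the same for the moment, N m; "grip_width": finger opening in m; "grip_force": force on a finger pad.
Only numpy, scipy, OpenCV 4.12 (cv2) and the standard library are available. Lean on these libraries where they do the work, as an engineer would, in place of code of your own. Each camera call takes 0.05 s, during which the arm holds its last target. There are 200 camera calls.

## Working session

There is one attempt and no reset: what is moved stays moved. The work goes in short steps, Python scripts to look and compute and a tool call to move; the robot and the scene stay as the last step left them, time stands still between calls to the robot, and variables do not carry over. Pictures are saved under pics/ and viewed, at most 14 in all, crops included, and the job is handed in when it is done.

Besides the shell and the picture viewer there is one more tool, called after "Request:" as name(argument=value, ...) on one line, values as JSON. step_arm: Moves the arm, as the interface text tells. Its arguments: {"type":"object","properties":{"commands":{"type":"array"},"grip_force":{"type":"number"}},"required":["commands"]}

```bash
mkdir -p pics; python3 - <<'E'
from bench import env
import cv2
o=env.get_obs();print(o)
for n in("scene","top"):
    cv2.imwrite(f"pics/{n}0.png",env.read_camera(n)[:,:,::-1]);print(n,env.camera_params(n))
E
```

```text
{'t': 0.0, 'joint_positions': array([ 1.37079698,  0.6899745 , -0.19450924,  1.56635093,  0.15730553,
        0.90249626, -0.21512253]), 'dq': array([-3.56999520e-04, -3.38921699e-04,  1.42880097e-04,  1.06990102e-03,
       -3.64607019e-05,  6.05168476e-04, -7.91287687e-04]), 'effort': array([ 3.42663907e-05, -5.27561545e+01, -1.26665600e+00, -1.53433746e+01,
       -5.25898975e-02,  6.44944055e-03,  2.01964426e-04]), 'tcp_pos': array([ 0.14459697, -0.60738938,  0.237914  ]), 'tcp_rot': array([-3.11834963e+00, -3.66302476e-01,  5.56482821e-04]), 'ft_force': array([-0.86699548,  0.61938102, -0.02057705]), 'ft_torque': array([0.01583012, 0.02623118, 0.06101742]), 'grip_force': 0.0, 'grip_width': 0.08802444064247272}
scene {'fov_y': 42.439193412302124, 'cx': 314.55751884932243, 'cy': 240.84881921734586, 'cam_to_world': array([[-0.57451536,  0.61114879, -0.54445317,  1.26068396],
       [ 0.81845573,  0.42254063, -0.38934513,  0.54506586],
       [-0.00789422, -0.66929558, -0.74295431,  1.1792312 ],
       [ 0.        ,  0.        ,  0.        ,  1.        ]])}
top {'fov_y': 54.250791964534436, 'cx': 313.4080343037608, 'cy': 239.28644611723186, 'cam_to_world': array([[ 0.02079322, -0.99539265,  0.09360086,  0.34688173],
       [-0.99977927, -0.02042007,  0.00494267,  0.00272556],
       [-0.00300856, -0.09368297, -0.99559753,  1.27091868],
       [ 0.        ,  0.        ,  0.        ,  1.        ]])}
```

View pics/scene0.png

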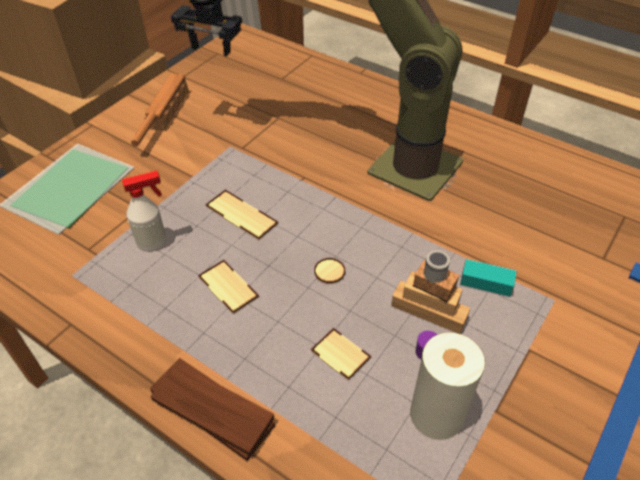

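View pics/top0.png

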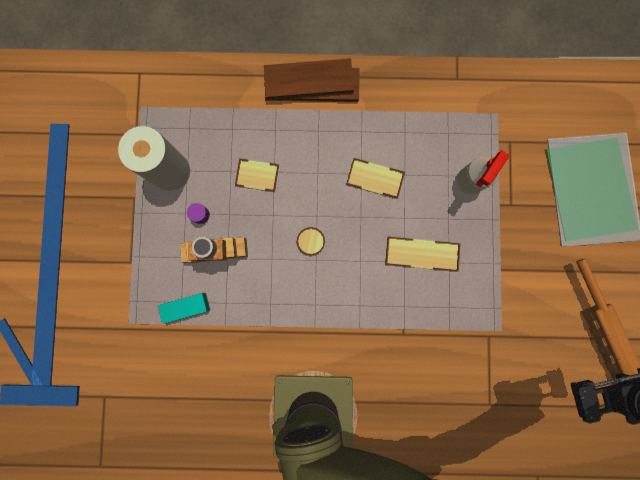

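Scene: the stack is at about (432,290) and top view (212,248). Dish is at top (311,241), the sanding tray at (257,175), the short tray at (376,178) and the long tray at (423,254). Purple tin (197,213) is close by. I'll enlarge.

```bash
python3 - <<'E'
import cv2
t=cv2.imread("pics/top0.png");s=cv2.imread("pics/scene0.png")
r=lambda im,x,y,w,h,k:cv2.resize(im[y:y+h,x:x+w],None,fx=k,fy=k,interpolation=cv2.INTER_CUBIC)
cv2.imwrite("pics/c1.png",r(t,160,195,100,75,8))
cv2.imwrite("pics/c2.png",r(s,380,240,100,75,8))
cv2.imwrite("pics/c3.png",r(t,225,145,133,100,6)) 
cv2.imwrite("pics/c4.png",r(t,340,150,133,100,6).copy())
E
```

```text
(no output)
```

View pics/c1.png

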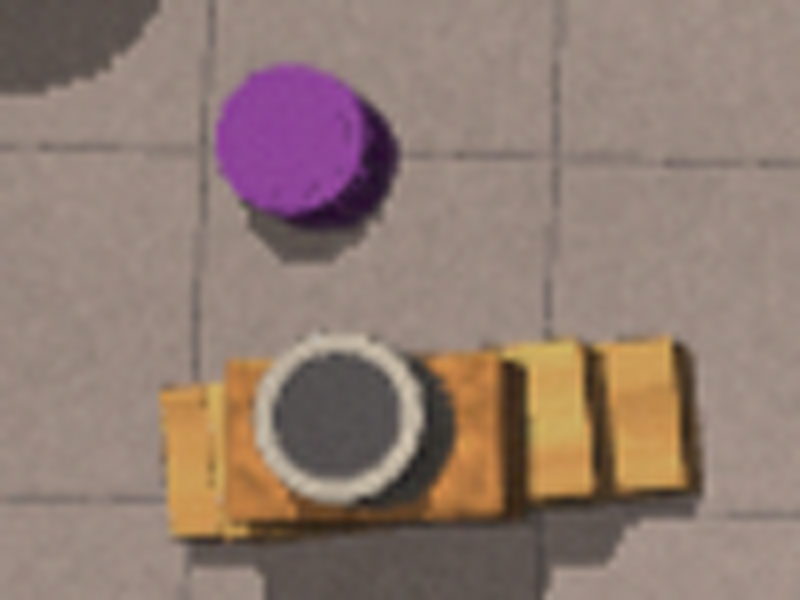

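View pics/c2.png

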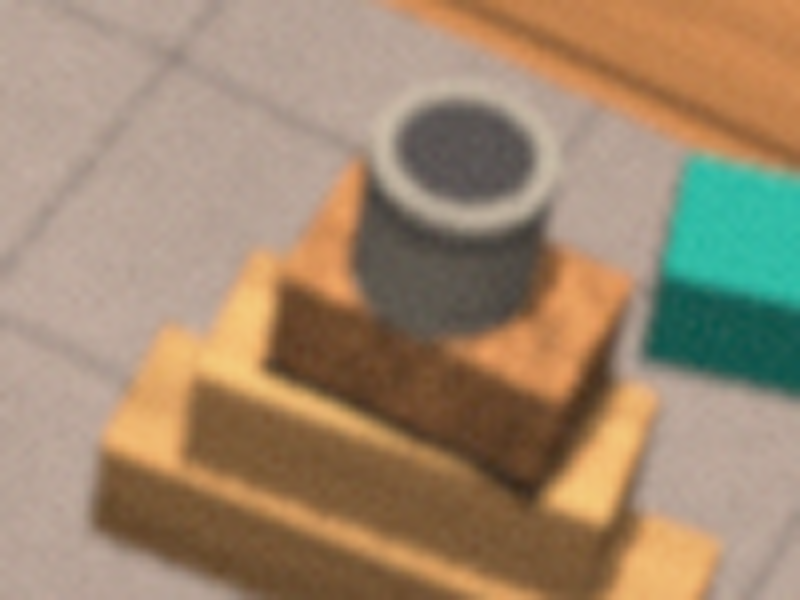

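View pics/c3.png

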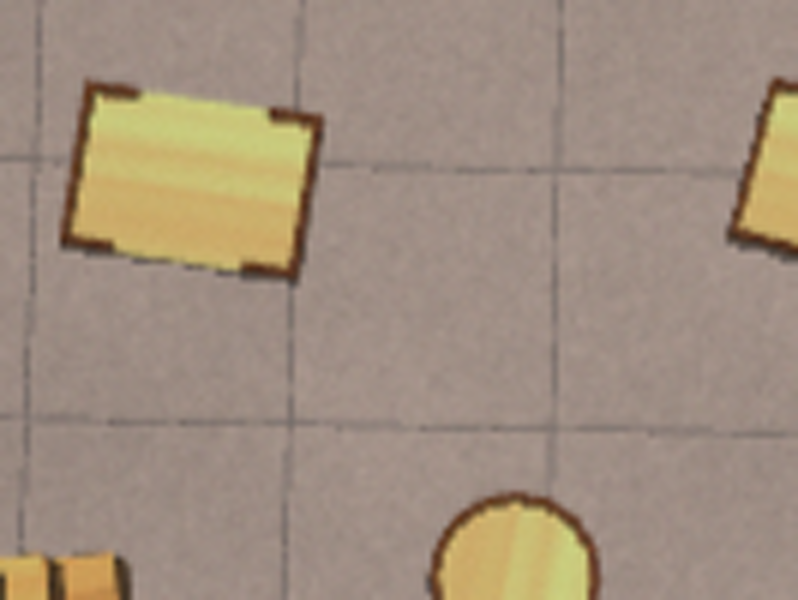

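View pics/c4.png

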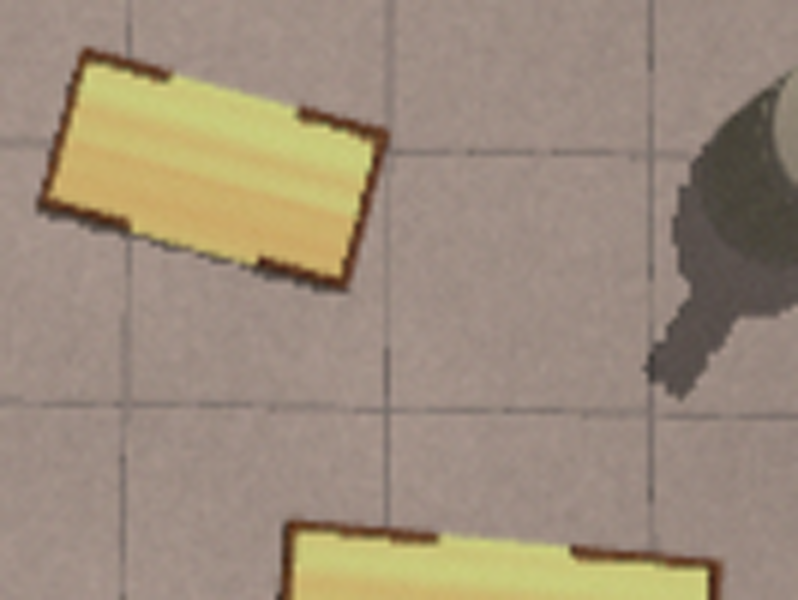

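c1 shows the tin top at (340,417), with block ends rotated about 3° and differing slightly. c2 shows the same stack from the side. c3 and c4 show the tray corners, which I've read off. Next I'll fit poses jointly from both cameras.

```bash
cat > h.py <<'E'
import numpy as np
from bench import env
from scipy.optimize import least_squares
P={n:env.camera_params(n) for n in("scene","top")}
def proj(n,X,k1=0):
    p=P[n];M=np.linalg.inv(p["cam_to_world"]);c=np.atleast_2d(X)@M[:3,:3].T+M[:3,3]
    f=240/np.tan(np.radians(p["fov_y"]/2));u=c[:,:2]/c[:,2:];u=u*(1+k1*(u**2).sum(1,keepdims=True))
    return u*f+[p["cx"],p["cy"]]
def src(n,crop,pts):
    x,y,k=crop;return n,(np.array(pts,float)+.5)/k-.5+[x,y]
C1,C2,C3,C4=(160,195,8),(380,240,8),(225,145,6),(340,150,6)
def rect(x,y,a,L,W,z,idx):  # a: angle of the length (y axis) from world y ; idx: (sx,sy)
    s=np.array(idx)*[W/2,L/2];c,d=np.cos(a),np.sin(a)
    return np.c_[x+c*s[:,0]-d*s[:,1],y+d*s[:,0]+c*s[:,1],np.full(len(s),z)]
E
cat > fit.py <<'E'
from h import *
A,B,C,D=(1,1),(1,-1),(-1,-1),(-1,1)  # top view TL,TR,BR,BL  (x up, y left)
O={
'sandtray':(.110,.076,.011,[(*src('top',C3,[(87,80),(323,117),(296,282),(63,246)]),[A,B,C,D])]),
'shorttray':(.146,.076,.011,[(*src('top',C4,[(82,48),(388,131),(347,290),(38,208)]),[A,B,C,D])]),
'longtray':(.196,.076,.011,[(*src('top',C4,[(288,520),(720,562)]),[A,B]),('top',np.array([(386,267.),(459,270.5)]),[D,C])]),
'sand':(.084,.05,.135,[(*src('top',C1,[(227,360),(503,352),(507,518),(222,518)]),[A,B,C,D]),(*src('scene',C2,[(280,278),(545,395),(632,283)]),[B,A,D])]),
'short':(.12,.05,.09,[(*src('top',C1,[(583,341),(597,497),(222,538)]),[B,C,D]),(*src('scene',C2,[(190,372),(605,525),(657,395),(258,250)]),[B,A,D,C])]),
'long':(.17,.05,.045,[(*src('top',C1,[(672,338),(692,488),(160,390),(172,538)]),[B,C,A,D]),(*src('scene',C2,[(100,450),(175,325)]),[B,C])]),
}
for k,(L,W,z,obs) in O.items():
    f=lambda q,sel=None:np.concatenate([(proj(n,rect(*q[:3],L*(q[3] if len(q)>3 else 1),W*(q[3] if len(q)>3 else 1),z,i))-p).ravel() for n,p,i in obs if sel in(None,n)])
    r=least_squares(f,[.5,0,0]);print(k,r.x.round(4),'deg',np.degrees(r.x[2]).round(2),'res',r.fun.round(1))
    r=least_squares(lambda q:f(q,'top'),[.5,0,0,1]);print('   toponly+scale',r.x.round(4))
for nm,z,obs in [('dish',.011,[src('top',C3,[(514.5,576)]),('scene',np.array([(329.3,270.3)]))]),('tin',.185,[src('top',C1,[(340,417)]),src('scene',C2,[(466,152)])]),
  ('purple',.04,[src('top',C1,[(290,138)])]),('purple0',.0,[src('top',C1,[(322,155)])])]:
    for sel in ('top','scene',None):
        oo=[o for o in obs if sel in(None,o[0])]
        if oo:r=least_squares(lambda q:np.concatenate([(proj(n,[q[0],q[1],z])-p).ravel() for n,p in oo]),[.5,0]);print(nm,sel,r.x.round(4),r.fun.round(1))
E
python3 fit.py
```

```text
sandtray [ 0.6396  0.1681 -0.1308] deg -7.49 res [ 0.   0.4  0.2  0.2  0.3 -0.3 -0.6 -0.3]
   toponly+scale [ 0.6396  0.1681 -0.1308  0.9976]
shorttray [ 0.6378 -0.1563 -0.2471] deg -14.16 res [-0.3  0.1  0.3  0.1  0.2  0.  -0.1 -0.2]
   toponly+scale [ 0.6377 -0.1563 -0.2471  0.9949]
longtray [ 0.4311 -0.2868 -0.0498] deg -2.85 res [-0.2  1.4  0.5 -0.5 -0.2 -1.3 -0.1  0.4]
   toponly+scale [ 0.4311 -0.2868 -0.0498  1.0003]
sand [0.4245 0.2703 0.0322] deg 1.85 res [ 0.4 -0.6  0.4  0.  -0.2 -0.2  0.8  0.2 -0.9 -0.9  1.6  1.2  0.6 -0.3]
   toponly+scale [0.4241 0.2711 0.0362 1.0084]
short [0.427  0.2697 0.1388] deg 7.95 res [ 0.1 -0.4  0.3 -0.3 -0.1  0.1  0.  -0.3  0.   0.3  0.8  0.1 -0.3 -0.7]
   toponly+scale [0.4266 0.2697 0.13   0.9914]
long [0.4303 0.2737 0.1225] deg 7.02 res [ 0.1 -0.2 -0.7 -0.1 -0.3 -0.2 -0.4  0.3  0.  -0.6 -0.9 -0.2]
   toponly+scale [0.4302 0.2729 0.1217 0.9984]
dish top [0.4616 0.0172] [0. 0.]
dish scene [0.4632 0.018 ] [-0.  0.]
dish None [0.4623 0.0175] [-0.1 -0.3  0.1 -0.3]
tin top [0.4264 0.2667] [0. 0.]
tin scene [0.4256 0.2664] [0. 0.]
tin None [0.426  0.2666] [ 0.1  0.1 -0.   0.2]
purple top [0.5295 0.3226] [ 0. -0.]
purple None [0.5295 0.3226] [ 0. -0.]
purple0 top [0.5297 0.3218] [0. 0.]
purple0 None [0.5297 0.3218] [0. 0.]
```

Request:
step_arm(commands=[0,0,0.7,0.9,0.6,0.35,88,0,0,0.7,0.9,0.6,0.35,88,0,0,0.7,0.9,0.6,0.35,88,0,0,0.7,0.9,0.6,0.35,88,0,0,0.7,0.9,0.6,0.35,88,0,0,0.7,0.9,0.6,0.35,88,0,0,0.7,0.9,0.6,0.35,88,0,0,0.7,0.9,0.6,0.35,88], grip_force=25)

```text
t: 1.1
tcp_pos: [0.5058, -0.3669, 0.3789]
tcp_rot: [-2.696, -1.611, 0.001]
ft_force: [1.0, -0.1, 0.0]
grip_width: 0.0878
grip_force: 0.0
```

```bash
cat > go.py <<'E'
import sys
from h import *
from scipy.spatial.transform import Rotation as R
# usage: go.py x y z yaw  -> remaining rotation/shift in command units
x,y,z,a=map(float,sys.argv[1:5]);o=env.get_obs()
Rc=R.from_rotvec(o["tcp_rot"])
best=min((R.from_euler('z',a+s)*R.from_rotvec([np.pi/2**.5]*2+[0])*Rc.inv() for s in(0,np.pi)),key=lambda r:r.magnitude())
print('t',round(o['t'],2),'tcp',o['tcp_pos'].round(4),'turn',(best.as_rotvec()/.15).round(2),'shift',((np.array([x,y,z])-o['tcp_pos'])/.05).round(2),
 'F',o['ft_force'].round(1),'w',o['grip_width'].round(4),'gf',round(float(o['grip_force']),1),'j',o['joint_positions'].round(2))
E
python3 go.py .426 .2666 .25 .03
```

```text
Traceback (most recent call last):
  File "go.py", line 9, in <module>
    'F',o['ft_force'].round(1),'w',o['grip_width'].round(4),'gf',round(float(o['grip_force']),1),'j',o['joint_positions'].round(2))
                                   ^^^^^^^^^^^^^^^^^^^^^
AttributeError: 'float' object has no attribute 'round'
```

```bash
sed -i "s/o\['grip_width'\].round(4)/round(float(o['grip_width']),4)/" go.py; python3 go.py .426 .2666 .25 .03
```

```text
t 1.1 tcp [ 0.5058 -0.3669  0.3789] turn [ 0.   -0.01  3.49] shift [-1.6  12.67 -2.58] F [ 1.  -0.1  0. ] w 0.0878 gf 0.0 j [ 0.79  0.59 -0.44  1.35  0.25  1.26 -0.16]
```

Request:
step_arm(commands=[0,0,0.5,0,1,0,88,0,0,0.5,0,1,0,88,0,0,0.5,0,1,0,88,0,0,0.5,0,1,0,88,0,0,0.5,0,1,0,88,0,0,0.5,0,1,0,88,0,0,0.5,0,1,0,88,0,0,0,0,1,0,88])

```text
t: 2.1
tcp_pos: [0.5044, 0.0333, 0.3784]
tcp_rot: [-2.19, -2.252, 0.001]
ft_force: [-0.1, -0.8, -0.1]
grip_width: 0.0882
grip_force: 0.0
```

Request:
step_arm(commands=[0,0,0,-0.4,0.9,-0.2,88,0,0,0,-0.4,0.9,-0.2,88,0,0,0,-0.4,0.9,-0.2,88,0,0,0,-0.4,0.9,-0.4,88,0,0,0,0,0.9,-0.5,88,0,0,0,0,0,-0.5,88,0,0,0,0,0,-0.5,88,0,0,0,0,0,0,88])

```text
t: 3.1
tcp_pos: [0.4237, 0.256, 0.2522]
tcp_rot: [-2.189, -2.252, 0.007]
ft_force: [0.0, 0.2, 0.6]
grip_width: 0.0879
grip_force: 0.0
```

```bash
python3 go.py .426 .2666 .145 .03
```

```text
t 3.1 tcp [0.4237 0.256  0.2522] turn [ 0.02 -0.02  0.01] shift [ 0.05  0.21 -2.14] F [0.  0.2 0.6] w 0.0879 gf 0.0 j [-0.25  0.55 -0.6   1.92  0.42  0.81 -1.06]
```

Request:
step_arm(commands=[0.02,-0.02,0,0.05,0.21,-0.4,88,0,0,0,0,0,-0.6,88,0,0,0,0,0,-0.6,88,0,0,0,0,0,-0.4,88,0,0,0,0,0,-0.14,88,0,0,0,0,0,0,45,0,0,0,0,0,0,45,0,0,0,0,0,0,45])

```text
t: 4.1
tcp_pos: [0.4278, 0.2678, 0.1475]
tcp_rot: [2.19, 2.252, 0.009]
ft_force: [0.3, -0.3, -0.2]
grip_width: 0.0599
grip_force: 0.0
```

Request:
step_arm(commands=[0,0,0,0,0,0,45,0,0,0,0,0,0,45,0,0,0,0,0,0,45])

```text
t: 4.47
tcp_pos: [0.4274, 0.2676, 0.1471]
tcp_rot: [2.19, 2.252, 0.007]
ft_force: [-1.1, -1.2, 5.5]
grip_width: 0.0496
grip_force: 25.0
```

```bash
python3 go.py .462 .0175 .20 .03
```

```text
t 4.47 tcp [0.4274 0.2676 0.1471] turn [-0.02  0.02  0.01] shift [ 0.69 -5.    1.06] F [-1.1 -1.2  5.5] w 0.0496 gf 25.0 j [-0.36  0.71 -0.47  2.01  0.59  0.55 -1.22]
```

Request:
step_arm(commands=[0,0,0,0,0,0.4,45,0,0,0,0,0,0.6,45,0,0,0,0.1,-0.5,0.2,45,0,0,0,0.15,-1,0,45,0,0,0,0.15,-1,0,45,0,0,0,0.15,-1,0,45,0,0,0,0.14,-1,0,45,0,0,0,0,-0.5,0,45])

```text
t: 5.48
tcp_pos: [0.4617, 0.0139, 0.2061]
tcp_rot: [2.195, 2.247, 0.004]
ft_force: [1.3, 1.0, -0.9]
grip_width: 0.0492
grip_force: 25.0
```

Request:
step_arm(commands=[0,0,0,0,0,-0.6,45,0,0,0,0,0,-0.8,45,0,0,0,0,0,-0.8,45,0,0,0,0,0,-0.4,45,0,0,0,0,0,0,45,0,0,0,0,0,0,45])

```text
t: 6.22
tcp_pos: [0.4622, 0.0176, 0.0772]
tcp_rot: [2.19, 2.252, 0.008]
ft_force: [-0.4, -0.3, -1.5]
grip_width: 0.0494
grip_force: 25.0
```

```bash
python3 go.py .4623 .0175 .018 .03
```

```text
t 6.22 tcp [0.4622 0.0176 0.0772] turn [-0.02  0.03  0.01] shift [ 0.   -0.   -1.18] F [-0.4 -0.3 -1.5] w 0.0494 gf 25.0 j [ 0.04  0.8  -0.29  2.17  0.83  0.28 -0.95]
```

Request:
step_arm(commands=[-0.02,0.03,0,0,0,-0.5,45,0,0,0,0,0,-0.4,45,0,0,0,0,0,-0.16,45,0,0,0,0,0,-0.08,45,0,0,0,0,0,-0.04,45,0,0,0,0,0,0,45])

```text
t: 6.98
tcp_pos: [0.4622, 0.0175, 0.0182]
tcp_rot: [-2.19, -2.252, -0.0]
ft_force: [0.8, -0.2, -0.4]
grip_width: 0.0497
grip_force: 25.0
```

```bash
python3 go.py .4623 .0175 .018 .03
```

```text
t 6.97 tcp [0.4622 0.0175 0.0182] turn [-0.   -0.    0.01] shift [ 0. -0. -0.] F [ 0.8 -0.2 -0.4] w 0.0497 gf 25.0 j [-0.09  0.92 -0.08  2.18  0.96  0.07 -1.06]
```

Force went from -1.5 to about -0.4, so it is touching. Release, rise, and look.

Request:
step_arm(commands=[0,0,0,0,0,0,60,0,0,0,0,0,0,75,0,0,0,0,0,0,88,0,0,0,0,0,0.3,88,0,0,0,0,0,0.7,88,0,0,0,0,0,1,88,0,0,0,0,0,1,88,0,0,0,0,0,1,88])

```text
t: 7.98
tcp_pos: [0.4613, 0.0171, 0.2194]
tcp_rot: [-2.189, -2.251, 0.002]
ft_force: [0.4, 0.1, 0.3]
grip_width: 0.0881
grip_force: 0.0
```

```bash
python3 go.py .4245 .2703 .17 .034; python3 - <<'E'
from bench import env
import cv2,numpy as np
t=env.read_camera("top")[:,:,::-1];s=env.read_camera("scene")[:,:,::-1]
r=lambda im,x,y,w,h,k:cv2.resize(im[y:y+h,x:x+w],None,fx=k,fy=k,interpolation=cv2.INTER_CUBIC)
# top: stack crop and dish crop; scene: stack, dish
a=np.hstack([r(t,170,200,80,60,5),r(s,290,230,80,60,5)]);b=np.hstack([r(s,385,240,100,75,4),r(t,280,200,100,75,4)])
cv2.imwrite("pics/d1.png",np.vstack([a,b]))
E
```

```text
t 7.97 tcp [0.4613 0.0171 0.2194] turn [-0.   -0.01  0.04] shift [-0.74  5.06 -0.99] F [0.4 0.1 0.3] w 0.0881 gf 0.0 j [ 0.3   0.58 -0.67  2.05  0.56  0.7  -0.71]
```

View pics/d1.png

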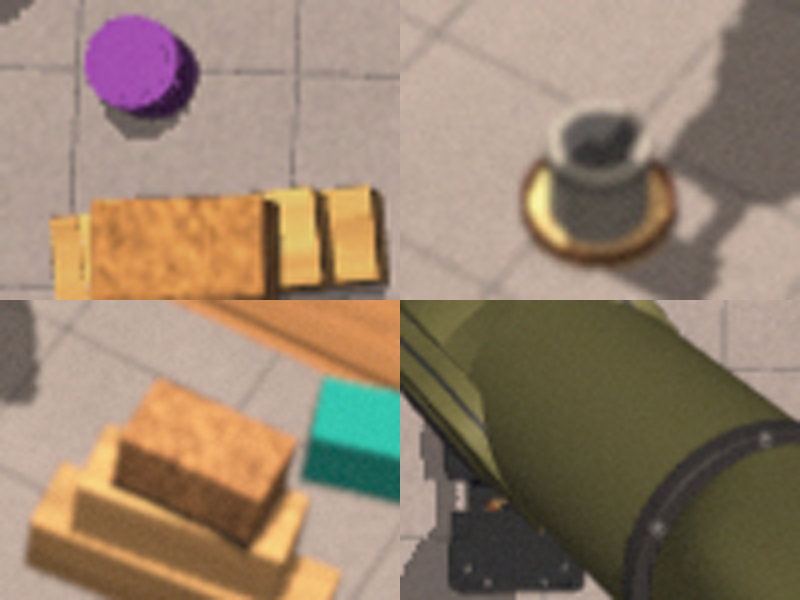

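The tin stands upright in the dish (panel 2, about (598,180)), and the stack is undisturbed with the cork block now on top. Now the sanding block.

Request:
step_arm(commands=[0,0,0.04,-0.1,0.6,0,88,0,0,0,-0.15,1,0,88,0,0,0,-0.15,1,0,88,0,0,0,-0.15,1,0,88,0,0,0,-0.15,1,0,88,0,0,0,-0.04,0.46,-0.4,88,0,0,0,0,0,-0.5,88,0,0,0,0,0,0,88])

```text
t: 9.07
tcp_pos: [0.4234, 0.2692, 0.1708]
tcp_rot: [-2.181, -2.259, 0.01]
ft_force: [-1.6, -0.3, -0.8]
grip_width: 0.088
grip_force: 0.0
```

```bash
python3 go.py .4245 .2703 .098 .034
```

```text
t 9.07 tcp [0.4234 0.2692 0.1708] turn [ 0.03 -0.04 -0.01] shift [ 0.02  0.02 -1.46] F [-1.6 -0.3 -0.8] w 0.088 gf 0.0 j [-0.31  0.69 -0.57  1.98  0.6   0.65 -1.24]
```

Request:
step_arm(commands=[0,0,0,0.02,0.02,-0.5,88,0,0,0,0,0,-0.5,88,0,0,0,0,0,-0.35,88,0,0,0,0,0,-0.1,88,0,0,0,0,0,0,88,0,0,0,0,0,0,45,0,0,0,0,0,0,45,0,0,0,0,0,0,45])

```text
t: 10.07
tcp_pos: [0.426, 0.2716, 0.1006]
tcp_rot: [-2.183, -2.258, 0.001]
ft_force: [0.1, -1.0, 0.4]
grip_width: 0.0601
grip_force: 0.0
```

Request:
step_arm(commands=[0,0,0,0,0,0,45,0,0,0,0,0,0,45,0,0,0,0,0,0,45])

```text
t: 10.45
tcp_pos: [0.4258, 0.2715, 0.1004]
tcp_rot: [-2.182, -2.258, 0.002]
ft_force: [-0.8, -0.4, 2.5]
grip_width: 0.0501
grip_force: 25.0
```

```bash
python3 go.py .6396 .1681 .18 -.1308
```

```text
t 10.45 tcp [0.4258 0.2715 0.1004] turn [-0.   -0.01 -1.1 ] shift [ 4.28 -2.07  1.59] F [-0.8 -0.4  2.5] w 0.0501 gf 25.0 j [-0.39  0.8  -0.45  2.03  0.73  0.48 -1.35]
```

Request:
step_arm(commands=[0,0,0,0,0,0.4,45,0,0,0,0,0,0.7,45,0,0,-0.2,0.5,-0.3,0.49,45,0,0,-0.2,0.8,-0.4,0,45,0,0,-0.2,0.9,-0.4,0,45,0,0,-0.2,0.9,-0.4,0,45,0,0,-0.2,0.8,-0.4,0,45,0,0,-0.1,0.38,-0.17,0,45])

```text
t: 11.45
tcp_pos: [0.642, 0.1649, 0.1788]
tcp_rot: [2.367, 2.066, -0.003]
ft_force: [-0.5, -0.6, 0.2]
grip_width: 0.05
grip_force: 25.0
```

Request:
step_arm(commands=[0,0,0,0,0,-0.5,45,0,0,0,0,0,-0.8,45,0,0,0,0,0,-0.8,45,0,0,0,0,0,-0.4,45,0,0,0,0,0,0,45,0,0,0,0,0,0,45])

```text
t: 12.2
tcp_pos: [0.6409, 0.1686, 0.0562]
tcp_rot: [-2.362, -2.071, -0.003]
ft_force: [0.2, -0.0, -0.6]
grip_width: 0.0497
grip_force: 25.0
```

```bash
python3 go.py .6396 .1681 .0164 -.1308
```

```text
t 12.2 tcp [0.6409 0.1686 0.0562] turn [-0.01  0.01  0.  ] shift [-0.03 -0.01 -0.8 ] F [ 0.2 -0.  -0.6] w 0.0497 gf 25.0 j [-0.07  1.01 -0.5   1.55  0.64  0.75 -0.98]
```

Request:
step_arm(commands=[0,0,0,-0.03,-0.01,-0.35,45,0,0,0,0,0,-0.25,45,0,0,0,0,0,-0.1,45,0,0,0,0,0,-0.05,45,0,0,0,0,0,-0.03,45,0,0,0,0,0,0,45,0,0,0,0,0,0,45])

```text
t: 13.08
tcp_pos: [0.6383, 0.1676, 0.0164]
tcp_rot: [-2.361, -2.071, 0.001]
ft_force: [-2.7, -1.3, 6.1]
grip_width: 0.05
grip_force: 25.0
```

```bash
python3 go.py .6396 .1681 .0164 -.1308
```

```text
t 13.07 tcp [0.6383 0.1676 0.0164] turn [-0.   -0.01  0.  ] shift [ 0.03  0.01 -0.  ] F [-2.7 -1.3  6.1] w 0.05 gf 25.0 j [-0.09  1.06 -0.47  1.56  0.67  0.68 -1.01]
```

Contact is at 6 N, so I release.

Request:
step_arm(commands=[0,0,0,0,0,0,55,0,0,0,0,0,0,70,0,0,0,0,0,0,88,0,0,0,0,0,0,88,0,0,0,0,0,0.4,88,0,0,0,0,0,0.8,88,0,0,0,0,0,1,88,0,0,0,0,0,1,88])

```text
t: 14.08
tcp_pos: [0.6383, 0.1676, 0.1787]
tcp_rot: [-2.361, -2.071, -0.0]
ft_force: [0.5, 0.1, 0.6]
grip_width: 0.0882
grip_force: 0.0
```

```bash
python3 go.py .427 .2697 .13 .135; python3 - <<'E'
from bench import env
import cv2,numpy as np
t=env.read_camera("top")[:,:,::-1];s=env.read_camera("scene")[:,:,::-1]
r=lambda im,x,y,w,h,k:cv2.resize(im[y:y+h,x:x+w],None,fx=k,fy=k,interpolation=cv2.INTER_CUBIC)
a=np.hstack([r(t,170,215,80,60,5),r(s,300,315,80,60,5)]);b=np.hstack([r(s,385,255,100,75,4),r(t,210,140,100,75,4)])
cv2.imwrite("pics/d2.png",np.vstack([a,b]))
E
```

```text
t 14.07 tcp [0.6383 0.1676 0.1787] turn [-0.01 -0.    1.77] shift [-4.23  2.04 -0.97] F [0.5 0.1 0.6] w 0.0882 gf 0.0 j [-0.03  0.86 -0.58  1.5   0.53  0.95 -0.9 ]
```

View pics/d2.png

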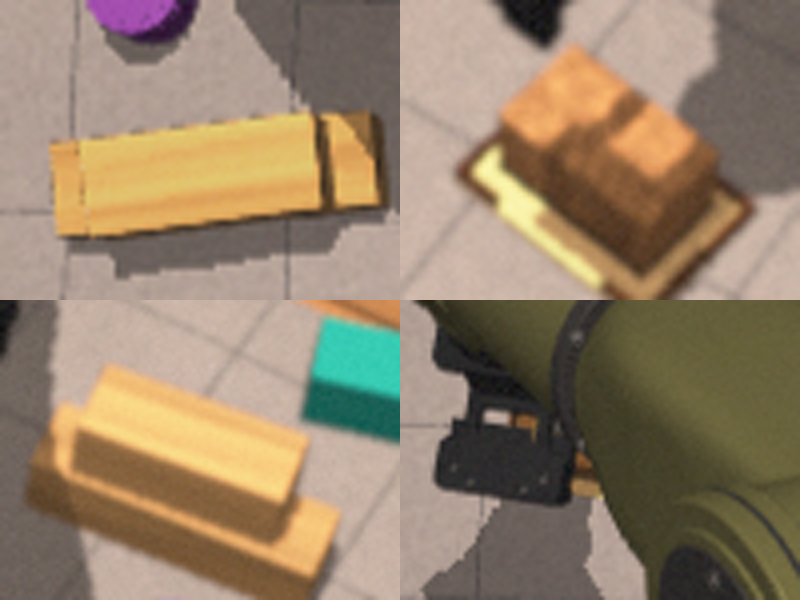

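The cork block lies flat inside its tray. Short packer top corners in the upper-left panel are (82,140), (312,113), (322,208) and (90,237). I'll refit with those.

```bash
python3 - <<'E'
from h import *
A,B,C,D=(1,1),(1,-1),(-1,-1),(-1,1)
obs=[(*src('top',(170,215,5),[(82,140),(312,113),(322,208),(90,237)]),[A,B,C,D]),(*src('scene',(385,255,4),[(76,135),(108,67),(310,135),(283,200)]),[B,C,D,A])]
f=lambda q:np.concatenate([(proj(n,rect(*q,.12,.05,.09,i))-p).ravel() for n,p,i in obs])
r=least_squares(f,[.43,.27,.1]);print(r.x.round(4),r.fun.round(1))
E
```

```text
[0.4274 0.2701 0.1627] [-1.   0.2  0.  -1.1  0.5 -0.6 -0.3  0.3 -0.2 -1.9 -0.5 -0.7  0.4  0.3
  0.4  0.7]
```

Request:
step_arm(commands=[0,0,0.3,-0.4,0.2,0,88,0,0,0.3,-0.8,0.4,0,88,0,0,0.3,-0.9,0.4,0,88,0,0,0.3,-0.9,0.4,0,88,0,0,0.3,-0.8,0.4,0,88,0,0,0.27,-0.4,0.2,0,88,0,0,0,0,0,-0.4,88,0,0,0,0,0,0,88])

```text
t: 15.18
tcp_pos: [0.4285, 0.2666, 0.1551]
tcp_rot: [-2.067, -2.365, 0.005]
ft_force: [-0.4, -0.1, 0.6]
grip_width: 0.088
grip_force: 0.0
```

```bash
python3 go.py .427 .2697 .055 .13
```

```text
t 15.18 tcp [0.4285 0.2666 0.1551] turn [ 0.01 -0.01 -0.03] shift [-0.03  0.06 -2.  ] F [-0.4 -0.1  0.6] w 0.088 gf 0.0 j [-0.29  0.72 -0.58  1.99  0.66  0.63 -1.18]
```

Request:
step_arm(commands=[0,0,0.03,-0.03,0.06,-0.6,88,0,0,0,0,0,-0.7,88,0,0,0,0,0,-0.5,88,0,0,0,0,0,-0.2,88,0,0,0,0,0,0,88,0,0,0,0,0,0,45,0,0,0,0,0,0,45,0,0,0,0,0,0,45])

```text
t: 16.18
tcp_pos: [0.4271, 0.2706, 0.0563]
tcp_rot: [-2.061, -2.37, 0.0]
ft_force: [-0.4, 0.0, 0.2]
grip_width: 0.06
grip_force: 0.0
```

Request:
step_arm(commands=[0,0,0,0,0,0,45,0,0,0,0,0,0,45,0,0,0,0,0,0,45])

```text
t: 16.55
tcp_pos: [0.4269, 0.2705, 0.056]
tcp_rot: [-2.061, -2.37, 0.001]
ft_force: [-0.3, -0.9, 4.8]
grip_width: 0.0499
grip_force: 25.0
```

```bash
python3 go.py .6378 -.1563 .15 -.2471
```

```text
t 16.55 tcp [0.4269 0.2705 0.056 ] turn [-0.   -0.01 -2.57] shift [ 4.22 -8.54  1.88] F [-0.3 -0.9  4.8] w 0.0499 gf 25.0 j [-0.42  0.87 -0.39  2.04  0.86  0.39 -1.36]
```

Request:
step_arm(commands=[0,0,0,0,0,0.4,45,0,0,0,0,0,0.8,45,0,0,0,0,0,0.8,45,0,0,-0.2,0.2,-0.5,0.2,45,0,0,-0.3,0.4,-0.8,0,45,0,0,-0.3,0.5,-1,0,45,0,0,-0.3,0.5,-1,0,45,0,0,-0.3,0.5,-1,0,45])

```text
t: 17.55
tcp_pos: [0.532, 0.0536, 0.1653]
tcp_rot: [-2.299, -2.138, 0.003]
ft_force: [-0.0, -0.2, -2.1]
grip_width: 0.0501
grip_force: 25.0
```

Request:
step_arm(commands=[0,0,-0.3,0.5,-1,0,45,0,0,-0.3,0.5,-1,0,45,0,0,-0.3,0.5,-1,0,45,0,0,-0.27,0.4,-0.8,0,45,0,0,0,0.22,-0.44,0,45,0,0,0,0,0,-0.5,45,0,0,0,0,0,-0.5,45,0,0,0,0,0,0,45])

```text
t: 18.55
tcp_pos: [0.6354, -0.1566, 0.113]
tcp_rot: [-2.473, -1.929, 0.008]
ft_force: [0.3, 0.3, -2.0]
grip_width: 0.0499
grip_force: 25.0
```

```bash
python3 go.py .6378 -.1563 .017 -.2471
```

```text
t 18.55 tcp [ 0.6354 -0.1566  0.113 ] turn [-0.01 -0.05 -0.01] shift [ 0.05  0.01 -1.92] F [ 0.3  0.3 -2. ] w 0.0499 gf 25.0 j [ 0.46  0.94 -0.56  1.55  0.61  0.84 -0.58]
```

Request:
step_arm(commands=[0,0,0,0.03,0.01,-0.6,45,0,0,0,0,0,-0.6,45,0,0,0,0,0,-0.4,45,0,0,0,0,0,-0.2,45,0,0,0,0,0,0,45,0,0,0,0,0,0,45])

```text
t: 19.3
tcp_pos: [0.6402, -0.156, 0.0268]
tcp_rot: [2.478, 1.931, 0.001]
ft_force: [-0.5, -1.1, -2.4]
grip_width: 0.0498
grip_force: 25.0
```

```bash
python3 go.py .6378 -.1563 .017 -.2471
```

```text
t 19.3 tcp [ 0.6402 -0.156   0.0268] turn [-0.  0. -0.] shift [-0.05 -0.01 -0.2 ] F [-0.5 -1.1 -2.4] w 0.0498 gf 25.0 j [ 0.42  1.05 -0.49  1.57  0.69  0.7  -0.64]
```

Request:
step_arm(commands=[0,0,0,-0.04,0,-0.1,45,0,0,0,0,0,-0.06,45,0,0,0,0,0,-0.03,45,0,0,0,0,0,0,45,0,0,0,0,0,0,45])

```text
t: 19.92
tcp_pos: [0.6371, -0.1562, 0.0171]
tcp_rot: [-2.477, -1.931, 0.002]
ft_force: [-4.0, -0.3, 6.0]
grip_width: 0.0497
grip_force: 25.0
```

```bash
python3 go.py .6378 -.1563 .017 -.2471
```

```text
t 19.93 tcp [ 0.6371 -0.1562  0.0171] turn [ 0.   -0.01 -0.  ] shift [ 0.01 -0.   -0.  ] F [-4.  -0.3  6. ] w 0.0497 gf 25.0 j [ 0.42  1.06 -0.48  1.57  0.7   0.69 -0.65]
```

Request:
step_arm(commands=[0,0,0,0,0,0,55,0,0,0,0,0,0,70,0,0,0,0,0,0,88,0,0,0,0,0,0,88,0,0,0,0,0,0.4,88,0,0,0,0,0,0.8,88,0,0,0,0,0,1,88,0,0,0,0,0,0.8,88])

```text
t: 20.92
tcp_pos: [0.638, -0.1558, 0.1699]
tcp_rot: [2.477, 1.931, 0.002]
ft_force: [0.2, 0.2, 0.5]
grip_width: 0.0877
grip_force: 0.0
```

```bash
python3 go.py .4303 .2737 .10 .122; python3 - <<'E'
from bench import env
import cv2,numpy as np
t=env.read_camera("top")[:,:,::-1];s=env.read_camera("scene")[:,:,::-1]
r=lambda im,x,y,w,h,k:cv2.resize(im[y:y+h,x:x+w],None,fx=k,fy=k,interpolation=cv2.INTER_CUBIC)
a=np.hstack([r(t,170,215,80,60,5),r(s,190,250,80,60,5)]);b=np.hstack([r(s,385,265,100,75,4),r(t,330,140,100,75,4)])
cv2.imwrite("pics/d3.png",np.vstack([a,b]))
E
```

```text
t 20.93 tcp [ 0.638  -0.1558  0.1699] turn [-0.    0.01  2.45] shift [-4.15  8.59 -1.4 ] F [0.2 0.2 0.5] w 0.0877 gf 0.0 j [ 0.47  0.87 -0.6   1.51  0.56  0.94 -0.54]
```

View pics/d3.png

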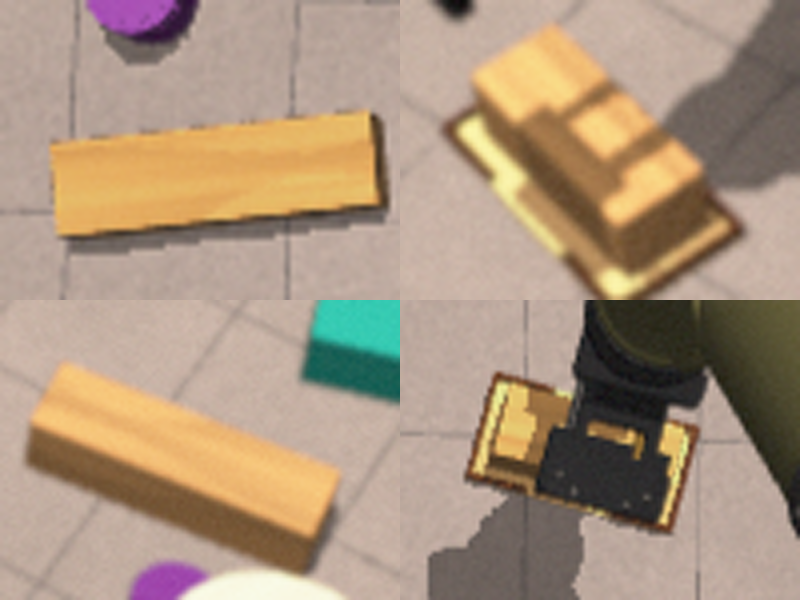

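The short packer lies flat in its tray, and the long packer is unmoved at (52–381,112–236) in the first panel. Now the long one.

Request:
step_arm(commands=[0,0,0.25,-0.3,0.6,0,88,0,0,0.3,-0.5,1,0,88,0,0,0.3,-0.5,1,0,88,0,0,0.3,-0.5,1,0,88,0,0,0.3,-0.5,1,0,88,0,0,0.3,-0.5,1,0,88,0,0,0.3,-0.5,1,0,88,0,0,0.3,-0.5,1,0,88])

```text
t: 22.02
tcp_pos: [0.4464, 0.2254, 0.1667]
tcp_rot: [-2.099, -2.337, 0.001]
ft_force: [0.5, 0.1, -0.2]
grip_width: 0.0878
grip_force: 0.0
```

Request:
step_arm(commands=[0,0,0.09,-0.35,0.8,0,88,0,0,0,0,0.2,-0.4,88,0,0,0,0,0,-0.6,88,0,0,0,0,0,-0.4,88,0,0,0,0,0,0,88,0,0,0,0,0,0,88])

```text
t: 22.78
tcp_pos: [0.4301, 0.2743, 0.097]
tcp_rot: [-2.084, -2.349, -0.0]
ft_force: [1.1, 0.5, 0.1]
grip_width: 0.0879
grip_force: 0.0
```

```bash
python3 go.py .4303 .273 .012 .12; python3 - <<'E'
from h import *
A,B,C,D=(1,1),(1,-1),(-1,-1),(-1,1)
obs=[(*src('top',(170,215,5),[(52,143),(371,112),(381,205),(60,236)]),[A,B,C,D]),(*src('scene',(385,265,4),[(33,123),(66,62),(340,170),(308,240)]),[B,C,D,A])]
f=lambda q:np.concatenate([(proj(n,rect(*q,.17,.05,.045,i))-p).ravel() for n,p,i in obs])
r=least_squares(f,[.43,.27,.1]);print(r.x.round(4),r.fun.round(1))
E
```

```text
t 22.77 tcp [0.4301 0.2743 0.097 ] turn [-0. -0.  0.] shift [ 0.   -0.03 -1.7 ] F [1.1 0.5 0.1] w 0.0879 gf 0.0 j [-0.37  0.81 -0.48  2.02  0.77  0.5  -1.3 ]
[0.4305 0.2727 0.1142] [-0.3 -0.4  0.4 -0.2 -0.1  0.1 -0.6 -0.1 -1.2 -0.6 -0.8 -0.5  0.6  0.6
  1.1 -0.6]
```

Request:
step_arm(commands=[0,0,0,0,-0.03,-0.6,88,0,0,0,0,0,-0.6,88,0,0,0,0,0,-0.35,88,0,0,0,0,0,-0.15,88,0,0,0,0,0,0,88,0,0,0,0,0,0,45,0,0,0,0,0,0,45,0,0,0,0,0,0,45], grip_force=35)

```text
t: 23.78
tcp_pos: [0.4301, 0.2726, 0.0116]
tcp_rot: [-2.084, -2.349, 0.001]
ft_force: [0.3, -0.2, 0.1]
grip_width: 0.0599
grip_force: 0.0
```

Request:
step_arm(commands=[0,0,0,0,0,0,45,0,0,0,0,0,0,45,0,0,0,0,0,0,45])

```text
t: 24.15
tcp_pos: [0.43, 0.2725, 0.0114]
tcp_rot: [-2.084, -2.35, 0.001]
ft_force: [-0.1, -0.7, 2.5]
grip_width: 0.0496
grip_force: 35.0
```

```bash
python3 go.py .4311 -.2868 .12 -.0498
```

```text
t 24.15 tcp [0.43   0.2725 0.0114] turn [-0.   -0.01 -1.13] shift [  0.02 -11.19   2.17] F [-0.1 -0.7  2.5] w 0.0496 gf 35.0 j [-0.48  0.95 -0.29  2.04  0.95  0.29 -1.46]
```

Request:
step_arm(commands=[0,0,0,0,0,0.4,45,0,0,0,0,0,0.8,45,0,0,0,0,0,0.8,45,0,0,0,0.1,-0.5,0.7,45,0,0,-0.1,0.2,-0.9,0.2,45,0,0,-0.1,0.2,-1,0,45,0,0,-0.1,0.2,-1,0,45,0,0,-0.1,0.2,-1,0,45])

```text
t: 25.15
tcp_pos: [0.4744, 0.0506, 0.1558]
tcp_rot: [-2.154, -2.285, 0.003]
ft_force: [1.1, -0.2, -3.2]
grip_width: 0.0498
grip_force: 35.0
```

Request:
step_arm(commands=[0,0,-0.1,0.1,-1,0,45,0,0,-0.1,0,-1,0,45,0,0,-0.1,-0.2,-1,0,45,0,0,-0.1,-0.2,-1,0,45,0,0,-0.1,-0.2,-1,0,45,0,0,-0.1,-0.2,-1,0,45,0,0,-0.1,-0.2,-0.7,0,45,0,0,0,0,0,0,45])

```text
t: 26.15
tcp_pos: [0.4271, -0.2861, 0.1551]
tcp_rot: [-2.277, -2.16, 0.007]
ft_force: [-0.1, 0.5, -3.4]
grip_width: 0.05
grip_force: 35.0
```

```bash
python3 go.py .4311 -.2868 .0174 -.0498
```

```text
t 26.15 tcp [ 0.4271 -0.2861  0.1551] turn [ 0.01 -0.03  0.02] shift [ 0.08 -0.01 -2.75] F [-0.1  0.5 -3.4] w 0.05 gf 35.0 j [ 0.89  0.75 -0.65  1.96  0.72  0.68 -0.27]
```

Request:
step_arm(commands=[0,0,0.02,0.04,-0.01,-0.6,45,0,0,0,0,0,-0.8,45,0,0,0,0,0,-0.7,45,0,0,0,0,0,-0.35,45,0,0,0,0,0,-0.1,45,0,0,0,0,0,0,45,0,0,0,0,0,0,45])

```text
t: 27.02
tcp_pos: [0.4324, -0.283, 0.0295]
tcp_rot: [2.268, 2.174, -0.0]
ft_force: [0.6, -0.5, -2.1]
grip_width: 0.0498
grip_force: 35.0
```

```bash
python3 go.py .4311 -.2868 .0174 -.0498
```

```text
t 27.02 tcp [ 0.4324 -0.283   0.0295] turn [ 0.   -0.   -0.05] shift [-0.03 -0.08 -0.24] F [ 0.6 -0.5 -2.1] w 0.0498 gf 35.0 j [ 0.74  0.94 -0.42  2.01  0.98  0.41 -0.5 ]
```

Request:
step_arm(commands=[0,0,-0.05,-0.03,-0.08,-0.12,45,0,0,0,0,0,-0.08,45,0,0,0,0,0,-0.03,45,0,0,0,0,0,0,45,0,0,0,0,0,0,45])

```text
t: 27.65
tcp_pos: [0.4301, -0.2873, 0.0174]
tcp_rot: [-2.276, -2.164, 0.003]
ft_force: [-2.1, -0.9, 2.3]
grip_width: 0.0496
grip_force: 35.0
```

```bash
python3 go.py .4311 -.2868 .0174 -.0498
```

```text
t 27.65 tcp [ 0.4301 -0.2873  0.0174] turn [ 0.   -0.01  0.  ] shift [ 0.02  0.01 -0.  ] F [-2.1 -0.9  2.3] w 0.0496 gf 35.0 j [ 0.74  0.96 -0.39  2.01  1.    0.38 -0.52]
```

Request:
step_arm(commands=[0,0,0,0,0,0,55,0,0,0,0,0,0,70,0,0,0,0,0,0,88,0,0,0,0,0,0,88,0,0,0,0,0,0.4,88,0,0,0,0,0,1,88,0,0,0,0,0,1,88,0,0,0,0,0,1,88])

```text
t: 28.65
tcp_pos: [0.43, -0.2869, 0.1887]
tcp_rot: [-2.275, -2.164, 0.001]
ft_force: [0.6, -0.7, -0.6]
grip_width: 0.0879
grip_force: 0.0
```

Request:
step_arm(commands=[0,0,0,0,0,1,88,0,0,0,0,0,1,88,0,0,0,-0.4,-0.6,0,88,0,0,0,-0.4,-0.6,0,88,0,0,0,0,0,0,88,0,0,0,0,0,0,88])

```text
t: 29.4
tcp_pos: [0.3906, -0.3462, 0.2872]
tcp_rot: [-2.275, -2.165, 0.0]
ft_force: [-0.2, -0.8, 0.3]
grip_width: 0.0883
grip_force: 0.0
```

```bash
python3 - <<'E'
from bench import env
import cv2,numpy as np
t=env.read_camera("top")[:,:,::-1];s=env.read_camera("scene")[:,:,::-1]
cv2.imwrite("pics/e.png",np.hstack([cv2.resize(t[100:340,110:510],(400,240)),cv2.resize(s[140:440,80:480],(400,300))[:240]]))
cv2.imwrite("pics/e2.png",np.vstack([cv2.resize(s[140:440,80:480],(800,600))[:400],cv2.resize(t[140:280,230:510],(400,200),interpolation=cv2.INTER_CUBIC).repeat(1,0) if 0 else np.hstack([cv2.resize(t[140:280,230:510],(400,200))]*2)]))
E
```

```text
(no output)
```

View pics/e2.png

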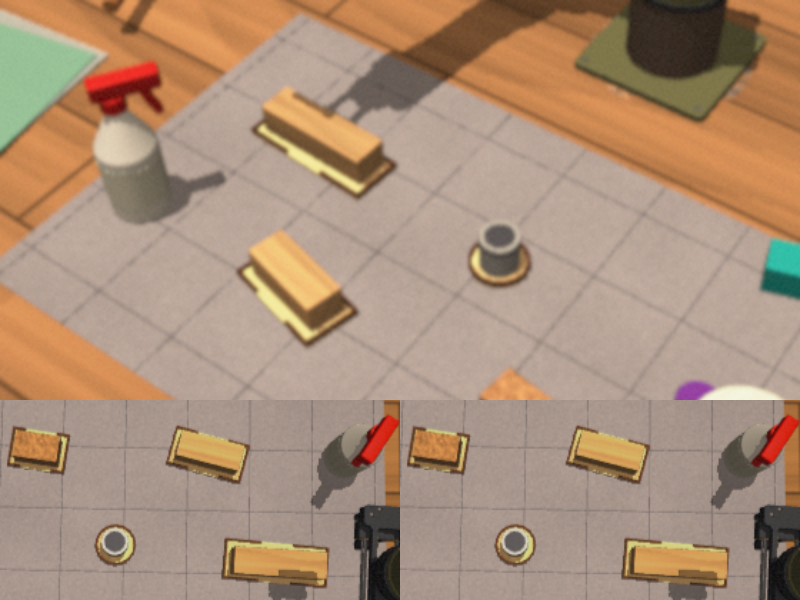

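All four lie inside their trays: tin (499,250), long packer (322,140), short packer (297,285), cork block (37,447). The bystanders are unmoved.

```bash
python3 -c "
from bench import env
print(env.hand_in())"
```

```text
the job is handed in; nothing more can be done
None
```

The job is handed in: the tin, cork block, short packer and long packer were moved in that order, and the last pictures show each one in its own tray, released, with nothing else seen to move; the arm's clock read about 29 s of the 115 s allowed.

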